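# Lock the swing-arm reader over the square stage

### The arm

A 6-joint arm with a two-finger parallel gripper is mounted at the origin on the work surface. World frame = base frame: x ahead of the robot, y to its left, z up, the work surface at z = 0. Lengths are in m, angles in rad, forces in N, time in s.
With the tool pointing down it reaches from about 0.275 to 0.825 m from the base axis. Payload 4.9 kg.
Tool frame: the origin (TCP) lies midway between the tips of the shut fingers; the grasp point (between the pads) lies 19 mm behind it (bot.grip_depth is the distance from the TCP to the grasp point, in m); y points along the fingers, x is the direction in which the jaws open and shut, and the axes are right-handed (so a half turn about y gives the same grasp; the last joint's range is limited). The gripper opens to 85 mm and grips with 20 to 120 N. Pads are 22 mm wide; open, the fingers measure 114 mm over their backs; the gripper's body (76 mm by 85 mm) begins 54 mm behind the grasp point. The pads swing forward as they close: fully open they stand 13 mm farther back than shut.
Start: joints at [0.993, 0.326, -0.193, 1.052, 0, 1.437], TCP at [0.236, 0.497, 0.231] pointing down, gripper open.
Joint ranges: [-2.65, 2.65], [-0.97, 1.79], [-1.3, 1.35], [-1.93, 2.1], [-1.47, 1.37], [-3.14, 3.14]. Speed limits (rad/s): [2.57, 2.57, 3.14, 3.14, 3.14, 3.14].

### API

Orientations are given as a unit quaternion [w, x, y, z].
In Python, from cell import bot gives the robot as it stands. Calls block until the motion is done:
- bot.move_pose(position, orientation): joint-space move of the TCP to a pose.
- bot.move_linear(position, speed=0.15, rotation=None, until_force=None): straight line of the TCP; rotation=None keeps the orientation; speed is the mean speed in m/s. With until_force (N) it stops when the force on the tool has changed by that much, and returns True; else False.
- bot.goto_joints(angles): joint-space move.
- bot.set_gripper(opening, grasp_force=None): opening from 0.0 (shut) to 1.0 (fully open); grasp_force is the grip in N (None keeps the last); returns when the fingers have stopped.
- bot.wait(seconds).
- bot.solve_ik(position, orientation): joint angles nearest the present ones, or None.
- bot.camera(name): name is "side" or "top" or "wrist"; returns the picture (400x640x3 uint8, red, green, blue); there is no depth.
- bot.calibration(name): a dict with "mtx" (3x3 intrinsics, pixels), "k1" (the pictures are not rectified: a ray, as slopes to the right and down, at radius r is drawn at 1 + k1 r^2 times it, then the intrinsics apply), "extrinsics" (4x4, takes a point from world to camera coordinates); the wrist camera has in their place "hand_eye" (4x4, takes a point from camera to tool coordinates, whose origin is the TCP and whose axes are the tool frame's). Camera axes: x right, y down, z forward; pixel columns grow to the right and rows downward; lengths in m; the calibration is good to about 2 mm. A picture is of the moment at which its call begins: read the wrist's pose just before it. calibration takes no time and is no camera call.
A pose or a line that the arm cannot do raises bot.PlanningError and nothing moves.
- bot.close_job(): hands the job in, once; it reports no verdict.
Trained networks look in the newest picture that a camera, given by its name, has taken for a name from the list of things; names that differ only in an ending like _2 or _b are one class to them, and where a whole thing is asked for, a point or a joint stands for the part that bears it (a point fixed in the world has none). Each returns a list of dicts, best first, with "confidence" (0 to 1); they miss things now and then, are a little off and sometimes report something else, mostly with a low value. They report only what shows in the picture. A call takes as long as a camera call. They do not tell look-alikes from the thing itself.
- bot.search_frame(camera, thing): "bbox" ([left, top, width, height] in pixels, round what is visible of it).
Readings, each from a call of its own:
- bot.read_clock(): time.
- bot.read_joint_positions(): joint angles.
- bot.read_joint_vel(): joint speeds.
- bot.read_joint_efforts(): joint torques, N m.
- bot.read_position(): TCP position.
- bot.read_tool_rot(): TCP orientation.
- bot.read_ft_force(): force on the tool from outside, world axes, zero at the start.
- bot.read_moment(): the same for the moment, N m.
- bot.read_gripper_width(): opening from 0.0 (shut) to 1.0 (fully open).
Only numpy, scipy, OpenCV 4.12 (cv2) and the standard library are available. Lean on these libraries where they do the work, as an engineer would, in place of code of your own. Each camera call takes 0.05 s, during which the arm holds its last target. There are 200 camera calls.

### The job

First move the small bottle off the square stage and stand it upright in the steel tray. Then loosen the reader's sloping clamp knob, swing the reading head to the heavy 60-degree scale mark on the square stage's side, so that the head is centred over that stage, and retighten the knob fully. Do not knock the bottle over, and leave the tall bottle, tube rack, tip box and dish standing where they are.

Things in the scene. Friction and masses are not known exactly. Their poses are not given: they have to be found in the camera images.
- reader_base: Fixed base of the swing-arm reader. Origin on the bench under the upright pivot axis; x points away from the knob along the scale's 0 degree line, y to the left of that, z up. Foot 190 x 120 x 12 mm (x -130 to +60), column 76 mm dia, 95 mm high, round its top a half-ring scale: fine ticks each 15 degrees, heavy ticks at +60 and -60; the stage centres lie on the heavy ticks' lines, 160 mm from the pivot.
- boom (a joint): Angle of the swing arm in the base's frame, rad: 0 along the base's x, growing anticlockwise from above, stops at +-1.35. With the knob tight a brake holds it (do not force it); loose, it turns with about 1 N at the handle and stays where it is left.
- boom_handle (a point): Point on the axis of the black round upright handle on top of the reading head: 166 mm above the bench, 160 mm from the pivot axis. Handle 24 mm dia from 142 to 186 mm height. This frame's x points outward along the arm, z up. Below it the grey head is a cylinder 64 mm dia from 52 to 128 mm height.
- boom_pivot (a point): Point on the arm's upright pivot axis, 166 mm above the bench (37 mm above the turret top). The turret is 72 mm dia, from 97 to 129 mm height, with a dark pointer over the scale; from it the arm, 24 mm wide, from 109 to 127 mm height, runs out to the head.
- knob (a joint): Clamp knob angle, rad: 0 fully loose, 1.3 fully tight (end stop). Grows clockwise, looking down on the knob along its axis. The brake begins to bite at about 0.5; above about 1.05 it is tight, below 0.4 properly loose. Turning takes up to about 0.2 Nm; it stays where it is left.
- knob_grip (a point): Centre of the knob's black bar grip, 30 mm out from the slope face. Bar 46 mm long (this frame's x), 12 mm thick (y), 28 mm deep (16 mm below to 12 mm above this point). z points outward along the knob's axis, leaning 35 degrees from vertical to the base's -x, towards the robot. At joint 0.65 the bar lies in the base's x-z plane. The slope block under it is 56 mm wide.
- square_stage: Fixed aluminium plate 84 x 84 x 12 mm, origin at the centre of its underside; stands left or right of the reader.
- square_mark (a point): Centre cross engraved on top of the square stage, 12 mm above the bench.
- round_stage: Fixed round aluminium plate, 84 mm dia, 12 mm high, on the other side of the reader; it is not the target. Origin at the centre of its underside.
- bottle: Small clear bottle 42 mm dia, 80 mm high with its neck and cap (straight side from 5 to 45 mm above its base, then a shoulder), 75 to 155 g, standing on the square stage. Origin at the centre of its underside, z up.
- tray: Fixed shallow steel tray, 150 (x) x 125 (y) x 16 mm high, walls and floor 3 mm thick. Origin at the centre of its underside.
- tall_bottle: Bystander: amber bottle 56 mm dia, 150 mm high, standing beside one of the stages. Origin at the centre of its underside.
- tube_rack: Bystander: white block 60 x 60 x 45 mm with four capped tubes up to 92 mm, beside the other stage. Origin at the centre of its underside.
- tip_box: Bystander: closed pipette-tip box 122 x 87 x 61 mm. Origin at the centre of its underside.
- dish: Bystander: clear covered dish 62 mm dia, 14 mm high, on the round stage. Origin at the centre of its underside.
Mind the look-alikes: they are no part of the job. What is shaped like the square_stage but green is not meant.

How it is judged:
By the outcome, as a careful person would: the job done as asked, in the order asked, and still so for the second after the job is handed in, with the robot touching nothing.
It also fails if it takes over 72 s, if anything falls off the work surface, if the arm or the gripper's body presses on something with over 40 N, if the wrist force passes 120 N, or if a joint passes its speed limit or range.

## Working session

There is one attempt and no reset: what is moved stays moved. The work goes in short steps, each a Python script; the robot and the scene stay as the last script left them, time stands still between calls to the robot, and variables do not carry over. Pictures are saved under pics/ and viewed, about 8 in all and at most 12, crops included, and the job is handed in when it is done.

```bash
ls; mkdir -p pics
cat > h.py <<'E'
import numpy as np, cv2
from cell import bot
from scipy.spatial.transform import Rotation as R
def snap(name):
    if name=="wrist":
        p=np.array(bot.read_position()); q=np.array(bot.read_tool_rot())
        T=np.eye(4); T[:3,:3]=R.from_quat(q[[1,2,3,0]]).as_matrix(); T[:3,3]=p
        c=bot.calibration(name); E=np.linalg.inv(T@np.array(c["hand_eye"]))
    else:
        c=bot.calibration(name); E=np.array(c["extrinsics"])
    im=np.array(bot.camera(name)); return im,(np.array(c["mtx"]),c["k1"],E)
def save(im,f): cv2.imwrite("pics/"+f,im[:,:,::-1])
def ray(cam,uv):
    K,k1,E=cam; d=np.linalg.solve(K,[uv[0],uv[1],1])[:2]; s=d.copy()
    for _ in range(20): s=d/(1+k1*(s@s))
    Ei=np.linalg.inv(E); return Ei[:3,3],Ei[:3,:3]@np.array([s[0],s[1],1])
def atz(cam,uv,z):
    o,d=ray(cam,uv); return o+d*(z-o[2])/d[2]
def proj(cam,p):
    K,k1,E=cam; c=E[:3,:3]@np.array(p)+E[:3,3]; s=c[:2]/c[2]; s=s*(1+k1*(s@s)); return (K@[s[0],s[1],1])[:2]
def quat(Rm):
    q=R.from_matrix(Rm).as_quat(); return [q[3],q[0],q[1],q[2]]
def qdown(a):
    "tool y down, jaw (tool x) along world angle a"
    x=np.array([np.cos(a),np.sin(a),0]); y=np.array([0,0,-1.]); return quat(np.c_[x,y,np.cross(x,y)])
E
cat > s1.py <<'E'
from h import *
np.set_printoptions(precision=4,suppress=True)
ims=[]
for n in("top","side"):
    im,cam=snap(n); save(im,n+"1.png"); ims.append(im)
    print(n,cam[0].round(1).tolist(),cam[1],np.linalg.inv(cam[2]).round(3).tolist())
    for t in "reader_base boom_handle boom_pivot boom knob_grip square_stage square_mark round_stage bottle tray tall_bottle tube_rack tip_box dish".split():
        try: print(t,[(np.round(d["bbox"]).astype(int).tolist(),round(d["confidence"],2)) for d in bot.search_frame(n,t)][:4])
        except Exception as e: print(t,e)
print(bot.read_tool_rot(),bot.grip_depth,bot.calibration("wrist"), bot.read_clock())
E
python3 s1.py
```

```text
pics
top [[509.6, 0.0, 321.5], [0.0, 509.6, 201.8], [0.0, 0.0, 1.0]] -0.02317607050903417 [[0.098, -0.974, 0.205, 0.295], [-0.995, -0.096, 0.016, -0.017], [0.004, -0.206, -0.979, 1.452], [0.0, 0.0, 0.0, 1.0]]
reader_base [([296, 154, 67, 120], 0.64)]
boom_handle [([316, 153, 45, 78], 0.97)]
boom_pivot [([316, 153, 48, 79], 0.89)]
boom [([317, 151, 44, 76], 0.68)]
knob_grip [([315, 242, 12, 14], 0.56)]
square_stage [([243, 240, 38, 35], 0.95), ([273, 163, 38, 41], 0.6)]
square_mark [([272, 165, 38, 38], 0.83), ([240, 238, 43, 39], 0.57)]
round_stage [([365, 196, 33, 26], 0.8)]
bottle [([273, 169, 38, 34], 0.58), ([364, 194, 34, 30], 0.58), ([283, 176, 15, 20], 0.48), ([311, 240, 16, 16], 0.21)]
tray [([165, 215, 59, 59], 0.82)]
tall_bottle [([376, 233, 25, 22], 0.58), ([257, 199, 20, 28], 0.57)]
tube_rack [([256, 199, 25, 25], 0.77), ([272, 166, 39, 37], 0.68)]
tip_box [([438, 253, 36, 48], 0.73)]
dish [([373, 202, 18, 22], 0.82)]
side [[467.4, 0.0, 313.5], [0.0, 467.4, 200.1], [0.0, 0.0, 1.0]] -0.1289806768552187 [[-1.0, -0.008, 0.015, 0.551], [-0.016, 0.7, -0.714, 0.841], [-0.005, -
[... 416 characters left out ...]
ge [([297, 182, 3, 3], 0.57)]
bottle [([351, 204, 17, 17], 0.63), ([279, 237, 17, 29], 0.56), ([342, 124, 45, 35], 0.37)]
tray [([331, 145, 20, 49], 0.56)]
tall_bottle [([329, 144, 24, 51], 0.91)]
tube_rack [([306, 250, 28, 41], 0.68)]
tip_box [([344, 124, 44, 32], 0.62)]
dish [([303, 178, 17, 14], 0.46)]
[-0.5978  0.5978  0.3777 -0.3777] 0.0187 {'mtx': array([[322.143 ,   0.    , 321.3751],
       [  0.    , 322.143 , 198.7508],
       [  0.    ,   0.    ,   1.    ]]), 'k1': -0.01206211779800159, 'hand_eye': array([[ 1.    , -0.0002,  0.0011,  0.0008],
       [-0.0011, -0.3279,  0.9447, -0.1434],
       [ 0.0001, -0.9447, -0.3279,  0.0844],
       [ 0.    ,  0.    ,  0.    ,  1.    ]])} 1.5
```

Run:
```python
import cv2
im=cv2.imread("pics/top1.png")[130:320,150:490]; cv2.imwrite("pics/topc.png",cv2.resize(im,None,fx=2.35,fy=2.35,interpolation=cv2.INTER_CUBIC))
im=cv2.imread("pics/side1.png")[110:320,220:500]; cv2.imwrite("pics/sidec.png",cv2.resize(im,None,fx=2.8,fy=2.8,interpolation=cv2.INTER_CUBIC))
```

```text
(no output)
```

View pics/topc.png

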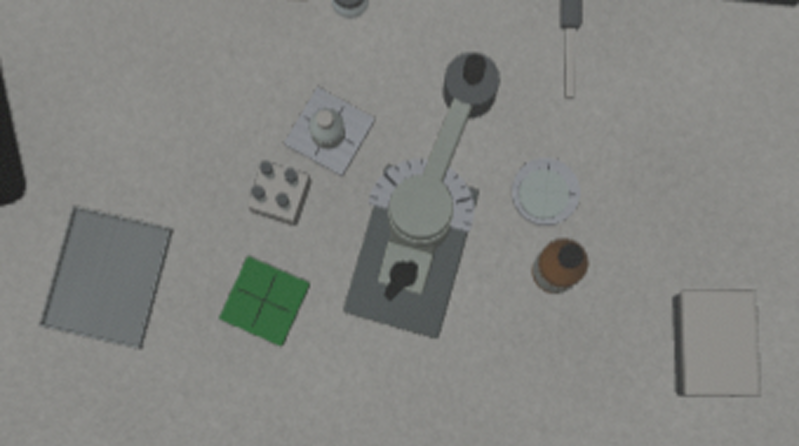

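View pics/sidec.png

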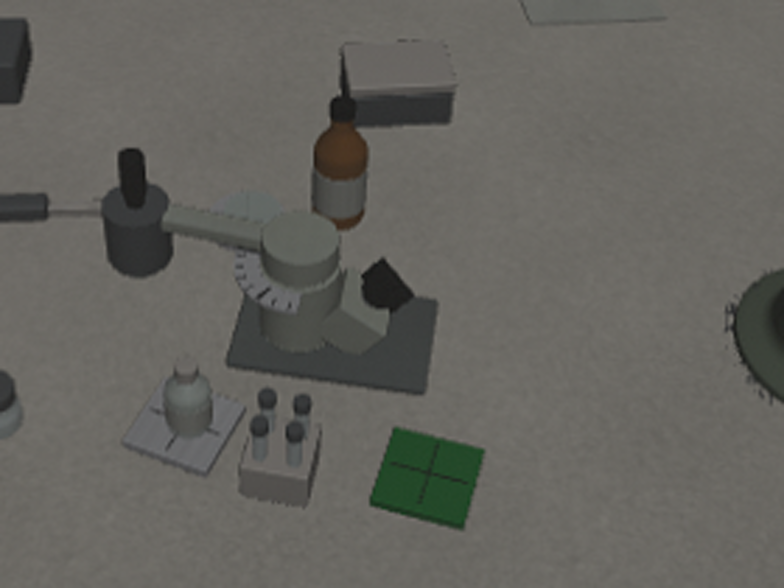

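The top crop shows the silver square stage at about (330,130), with the small bottle on it at (327,128). The green look-alike is at (265,300), and the stray jar at (350,3) is another one. The tray is at (107,277), the turret at (421,208), the knob at (402,273) and the head at (472,80). I choose the silver stage and the bottle on it.

```bash
cat > s2.py <<'E'
from h import *
np.set_printoptions(precision=4,suppress=True)
c=bot.calibration("top"); cam=(np.array(c["mtx"]),c["k1"],np.array(c["extrinsics"]))
f=lambda u,v,z: atz(cam,(150+u/2.35,130+v/2.35),z)
pv=f(421,207,.129); hd=f(475,60,.186); print("pivot",pv,"handle",hd)
fl,fr,tr=f(345,312,.012),f(438,337,.012),f(479,187,.012); print("foot",fl,fr,tr)
print("yaw",np.arctan2(*(tr-fr)[[1,0]]),np.arctan2(*(fl-fr)[[1,0]])-np.pi/2)
st=[f(*p,.012) for p in((322,87),(375,124),(342,173),(285,137))]; sc=np.mean(st,0)
print("stage",st,sc,"d",np.linalg.norm((sc-pv)[:2]),np.arctan2(*(sc-pv)[[1,0]])-np.pi/3)
print("bottle cap",f(326,116,.08))
tr=[f(*p,.016) for p in((75,207),(172,230),(142,347),(42,324))]; print("tray",tr,np.mean(tr,0))
print("knob",f(404,270,.12),"rack",f(280,190,.045),"tall",f(572,254,.15))
E
python3 s2.py
```

```text
pivot [ 0.5307 -0.0193  0.129 ] handle [ 0.6901 -0.0629  0.186 ]
foot [0.4153 0.0591 0.012 ] [ 0.3966 -0.0547  0.012 ] [ 0.5833 -0.0879  0.012 ]
yaw -0.17631667114154467 -0.16316600259039338
stage [array([0.6906, 0.1177, 0.012 ]), array([0.6498, 0.047 , 0.012 ]), array([0.5842, 0.081 , 0.012 ]), array([0.6224, 0.156 , 0.012 ])] [0.6367 0.1004 0.012 ] d 0.15992860607000842 -0.2011804035917243
bottle cap [0.637  0.1027 0.08  ]
tray [array([0.5093, 0.3999, 0.016 ]), array([0.4929, 0.2783, 0.016 ]), array([0.3499, 0.2946, 0.016 ]), array([0.3649, 0.4175, 0.016 ])] [0.4292 0.3476 0.016 ]
knob [ 0.4593 -0.0072  0.12  ] rack [0.5496 0.1503 0.045 ] tall [ 0.4912 -0.1889  0.15  ]
```

```bash
cat > s3.py <<'E'
from h import *
np.set_printoptions(precision=3,suppress=True)
q=np.array(bot.read_tool_rot()); print(R.from_quat(q[[1,2,3,0]]).as_matrix())
for a in(1.07,1.07-np.pi): print(a,[bot.solve_ik([.637,.102,z],qdown(a)) for z in(.2,.026)])
a=1.07-np.pi if bot.solve_ik([.637,.102,.2],qdown(1.07-np.pi)) is not None else 1.07
bot.move_pose([.637,.102,.2],qdown(a))
im,cam=snap("wrist")
for t in "bottle square_stage square_mark tube_rack boom_handle boom_pivot knob_grip reader_base".split():
    print(t,[(np.round(d["bbox"]).astype(int).tolist(),round(d["confidence"],2)) for d in bot.search_frame("wrist",t)][:3])
np.savez("w1.npz",K=cam[0],k1=cam[1],E=cam[2]); save(im,"w1.png"); print(np.linalg.inv(cam[2]),bot.read_clock())
E
python3 s3.py
```

```text
[[ 0.429  0.    -0.903]
 [ 0.903  0.     0.429]
 [ 0.    -1.    -0.   ]]
1.07 [array([0.044, 0.523, 0.032, 1.079, 0.   , 0.545]), array([ 0.044,  0.686, -0.163,  0.721,  0.   ,  0.545])]
-2.071592653589793 [array([ 0.044,  0.523,  0.032,  1.079,  0.   , -2.596]), array([ 0.044,  0.686, -0.163,  0.721,  0.   , -2.596])]
bottle [([298, 161, 42, 52], 0.83), ([536, 35, 97, 94], 0.56)]
square_stage [([274, 129, 88, 85], 0.94), ([328, 301, 70, 63], 0.92)]
square_mark [([326, 298, 70, 70], 0.9), ([275, 129, 84, 80], 0.6)]
tube_rack [([282, 221, 67, 103], 0.59)]
boom_handle [([430, 0, 191, 292], 0.57), ([480, 283, 52, 40], 0.47)]
boom_pivot [([432, 1, 186, 289], 0.96)]
knob_grip [([479, 285, 53, 40], 0.61)]
reader_base [([393, 0, 226, 325], 0.67)]
[[-0.48  -0.829 -0.288  0.712]
 [-0.877  0.453  0.159  0.062]
 [-0.001  0.329 -0.944  0.343]
 [ 0.     0.     0.     1.   ]] 5.3083
```

View pics/w1.png

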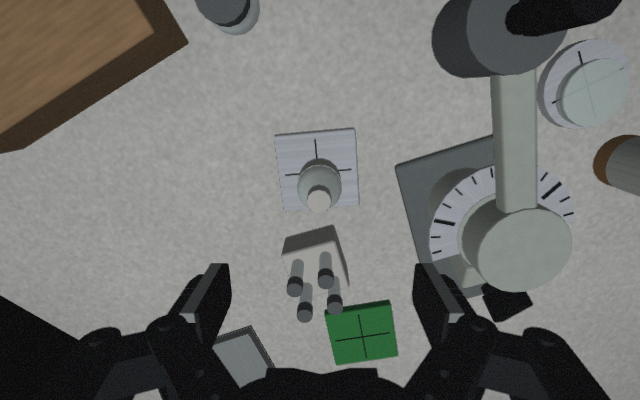

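```bash
cat > s4.py <<'E'
from h import *
np.set_printoptions(precision=4,suppress=True)
d=np.load("w1.npz"); cam=(d["K"],float(d["k1"]),d["E"])
f=lambda u,v,z: atz(cam,(u,v),z)
print("cap",f(319,197,.092),"shoulder",f(320,184,.06))
st=[f(*p,.012) for p in((275,135),(356,128),(359,205),(283,211))]; print("stage",np.mean(st,0),"cross",f(317,172,.012))
print("turret",f(519,247,.129), "heavy ticks",f(445,222,.096),f(551,189,.096),"foot",f(396,166,.012),f(424,310,.012))
print("predict pivot px",proj(cam,[.5307,-.0193,.129]),"edge",[proj(cam,[.5307+.036*np.cos(t),-.0193+.036*np.sin(t),.129]).round() for t in(0,1.57,3.14,4.71)])
E
python3 s4.py
python3 - <<'E'
import cv2
im=cv2.imread("pics/w1.png"); a=cv2.resize(im[110:330,380:620],None,fx=2.7,fy=2.7,interpolation=cv2.INTER_CUBIC); cv2.imwrite("pics/w1c.png",a)
E
```

```text
cap [0.6376 0.1054 0.092 ] shoulder [0.6388 0.104  0.06  ]
stage [0.6396 0.106  0.012 ] cross [0.6395 0.1075 0.012 ]
turret [ 0.5424 -0.013   0.129 ] heavy ticks [0.569 0.023 0.096] [ 0.5548 -0.0633  0.096 ] foot [0.6053 0.0314 0.012 ] [0.4216 0.0762 0.012 ]
predict pivot px [531.6906 255.5762] edge [array([517., 217.]), array([486., 275.]), array([545., 291.]), array([579., 235.])]
```

View pics/w1c.png

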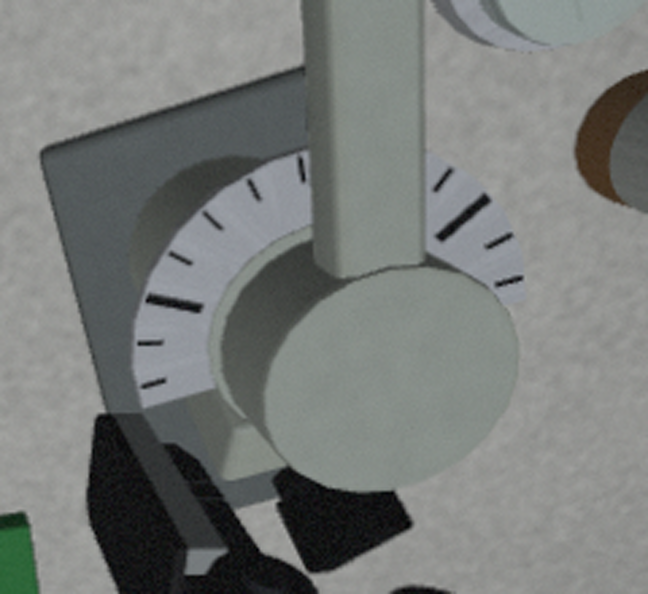

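```bash
cat > s5.py <<'E'
from h import *
np.set_printoptions(precision=4,suppress=True)
b=np.array([.638,.1045])
bot.move_linear([*b,.2],speed=.2)
print("down hit",bot.move_linear([*b,.026],speed=.12,until_force=8),bot.read_position())
bot.set_gripper(0.2,grasp_force=30); print("width",bot.read_gripper_width())
bot.move_linear([*b,.16],speed=.12); print("width",bot.read_gripper_width(),bot.read_ft_force())
a=1.07-np.pi+.5
bot.move_pose([.429,.348,.16],qdown(a))
bot.move_linear([.429,.348,.04],speed=.15)
print("touch",bot.move_linear([.429,.348,.010],speed=.03,until_force=4),bot.read_position(),bot.read_clock())
im,cam=snap("wrist"); save(im,"w2.png")
E
python3 s5.py
```

```text
down hit False [0.6387 0.1046 0.0268]
width 0.48011396936724865
width 0.4823671709330912 [ 0.4327 -0.3441 -1.6884]
touch True [0.4288 0.3479 0.0173] 11.8083
```

View pics/w2.png

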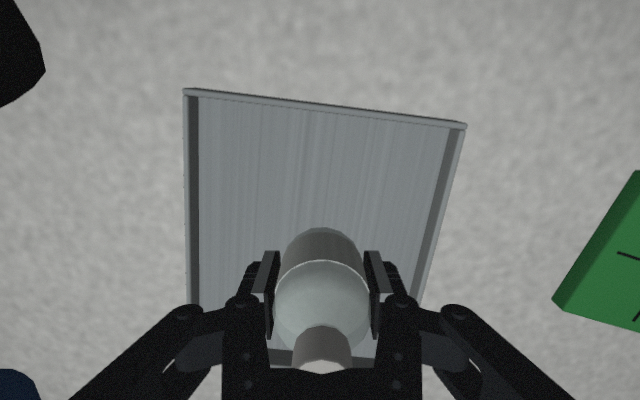

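```bash
cat >> h.py <<'E'
def camof(n):
    c=bot.calibration(n); return (np.array(c["mtx"]),c["k1"],np.array(c["extrinsics"]))
def tri(obs):
    A=np.zeros((3,3)); b=np.zeros(3)
    for cam,uv in obs:
        o,d=ray(cam,uv); d=d/np.linalg.norm(d); M=np.eye(3)-np.outer(d,d); A+=M; b+=M@o
    return np.linalg.solve(A,b)
PSI=-0.19
def kq(theta,psi=PSI,flip=0):
    "tool pointing down the knob axis, jaws across the bar at joint theta"
    Rb=R.from_euler("z",psi).as_matrix(); t=np.radians(35)
    z=Rb@[-np.sin(t),0,np.cos(t)]; x0=Rb@[np.cos(t),0,np.sin(t)]
    bar=R.from_rotvec(-z*(theta-.65)).apply(x0)
    x=np.cross(z,bar)*(-1 if flip else 1); y=-z
    return quat(np.c_[x,y,np.cross(x,y)]),z
E
cat > s6.py <<'E'
from h import *
np.set_printoptions(precision=4,suppress=True)
g=tri([(camof("top"),(321,248)),(camof("side"),(358,212))]); print("grip",g)
for n,uv in(("top",(321,248)),("side",(358,212))): print(proj(camof(n),g)-uv)
for fl in(0,1):
    for th in(.2,.65,1.3):
        for off in(-.017,.08):
            q,z=kq(th,flip=fl); print(fl,th,off,bot.solve_ik(list(g+off*z),q))
bot.set_gripper(.8); bot.wait(.2)
bot.move_linear([.4288,.348,.2],speed=.2); print(bot.read_clock())
im,cam=snap("top"); save(im,"t2.png"); print(bot.search_frame("top","bottle")[:2])
E
python3 s6.py
```

```text
grip [ 0.4549 -0.005   0.0767]
[-0.1339  0.3983]
[-0.4242 -0.1078]
0 0.2 -0.017 [-0.1639  0.2451 -1.2676 -0.5526 -0.015  -0.4286]
0 0.2 0.08 [-0.1576 -0.1579 -1.2567 -0.1386 -0.0186 -0.4234]
0 0.65 -0.017 [-0.1639  0.2451 -1.2676 -0.5526 -0.015   0.0214]
0 0.65 0.08 [-0.1576 -0.1579 -1.2567 -0.1386 -0.0186  0.0266]
0 1.3 -0.017 [-0.1639  0.2451 -1.2676 -0.5526 -0.015   0.6714]
0 1.3 0.08 [-0.1576 -0.1579 -1.2567 -0.1386 -0.0186  0.6766]
1 0.2 -0.017 [-0.1639  0.2451 -1.2676 -0.5526 -0.015   2.713 ]
1 0.2 0.08 [-0.1576 -0.1579 -1.2567 -0.1386 -0.0186  2.7182]
1 0.65 -0.017 [-0.1639  0.2451 -1.2676 -0.5526 -0.015  -3.1202]
1 0.65 0.08 [-0.1576 -0.1579 -1.2567 -0.1386 -0.0186 -3.115 ]
1 1.3 -0.017 [-0.1639  0.2451 -1.2676 -0.5526 -0.015  -2.4702]
1 1.3 0.08 [-0.1576 -0.1579 -1.2567 -0.1386 -0.0186 -2.465 ]
13.5083
[{'bbox': [187.5, 244.3, 15.3, 15.7], 'confidence': 0.65}, {'bbox': [271.9, 166.2, 36.0, 37.0], 'confidence': 0.38}]
```

```bash
cat > s7.py <<'E'
from h import *
np.set_printoptions(precision=4,suppress=True)
g=np.array([.4549,-.005,.0767]); q,z=kq(1.3)
bot.move_pose(list(g+.08*z),q); bot.set_gripper(.45)
im,cam=snap("wrist"); np.savez("w3.npz",K=cam[0],k1=cam[1],E=cam[2]); save(im,"w3.png")
print([ (d["bbox"],d["confidence"]) for d in bot.search_frame("wrist","knob_grip")],proj(cam,g),bot.read_clock())
bar=R.from_rotvec(-z*.65).apply(R.from_euler("z",PSI).apply([np.cos(np.radians(35)),0,np.sin(np.radians(35))]))
print([proj(cam,g+.012*z+s*.023*bar).round() for s in(-1,1)])
E
python3 s7.py
```

```text
[([304.4, 172.9, 44.0, 73.3], 0.7)] [319.6246 207.9333] 16.8583
[array([319., 183.]), array([320., 243.])]
```

View pics/w3.png

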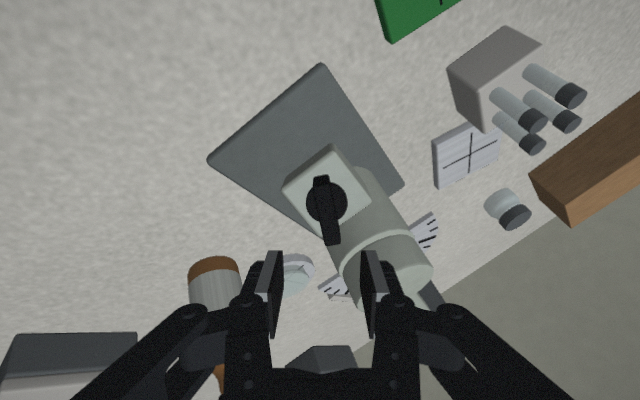

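The wrist view shows the bar running from (321,178) to (333,243) and the collar at (326,202). That puts the knob about 5.5 mm to tool +x of my estimate, with the bar at about 1.12 rad. I'll correct for both, grip and loosen.

```bash
sed -i 's/^PSI=.*/PSI=-0.18/' h.py
cat > s8.py <<'E'
from h import *
np.set_printoptions(precision=4,suppress=True)
g=np.array([.4549,-.005,.0767]); q,z=kq(1.3,-.19)
x=R.from_quat(np.array(q)[[1,2,3,0]]).as_matrix()[:,0]; g=g+.0055*x; print("g",g)
q,z=kq(1.12)
bot.move_pose(list(g+.06*z),q)
print("hit",bot.move_linear(list(g-.015*z),speed=.08,until_force=8),bot.read_position()-g)
f0=bot.read_ft_force(); bot.set_gripper(0,grasp_force=50)
print("w",bot.read_gripper_width(),bot.read_ft_force()-f0,bot.read_moment()@z)
p=np.array(bot.read_position())
for th in(.9,.7,.5,.3,.12):
    bot.move_pose(list(p),kq(th)[0]); print(th,bot.read_moment()@z,bot.read_ft_force(),bot.read_gripper_width())
im,cam=snap("wrist"); save(im,"w4.png"); np.savez("w4.npz",K=cam[0],k1=cam[1],E=cam[2],g=g); print(bot.read_clock())
E
python3 s8.py
```

```text
g [ 0.4584 -0.0012  0.0786]
hit False [ 0.0083 -0.0015 -0.012 ]
w 0.34327609397938497 [-7.7398 -3.7129  6.6028] -0.005662917420849777
0.9 0.17734498167095153 [ 1.4436  1.4911 -4.4617] 0.33398359985324366
0.7 0.08183092350327695 [-0.0479  1.4261 -0.7492] 0.33957057483543135
0.5 0.13062191074613308 [-0.3408  3.4589  0.9873] 0.3364078787816946
0.3 0.0743123654964116 [-0.9612  4.4959  1.6699] 0.33660357042284017
0.12 0.06660108454398014 [0.2501 5.6936 1.8779] 0.3343214028373263
20.075
```

View pics/w4.png

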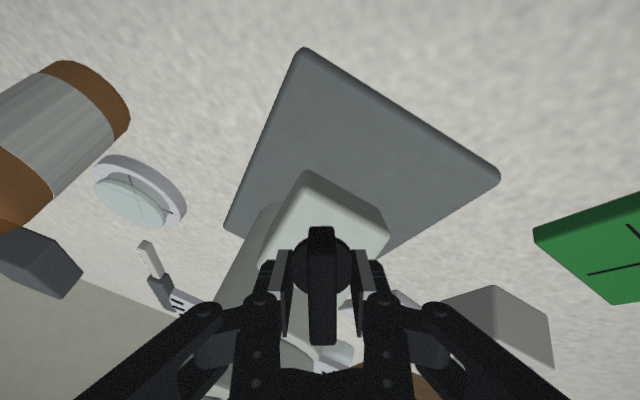

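The knob turned with the tool, since the bar is aligned with the jaws in the picture. However, the pads hold the 28 mm hub rather than the bar, so I'll regrip higher to find the proper bar grip depth and the true angle.

```bash
cat > s9.py <<'E'
from h import *
np.set_printoptions(precision=4,suppress=True)
q,z=kq(.12); p=np.array(bot.read_position())
bot.set_gripper(.5); f0=bot.read_ft_force()
for up in(.012,.018):
    bot.move_linear(list(p+up*z),speed=.06); bot.set_gripper(0,grasp_force=40); w=bot.read_gripper_width()
    print(up,w,bot.read_ft_force()-f0,bot.read_moment()@z,bot.read_position())
    if w<.25: break
    bot.set_gripper(.5)
np.save("kp.npy",p+up*z)
# make sure it is properly loose, feeling for the 0 stop
for th in(.0,-.05):
    bot.move_pose(list(p+up*z),kq(th)[0]); print(th,bot.read_moment()@z)
print(bot.read_clock(),bot.read_joint_positions())
E
python3 s9.py
```

```text
0.012 0.12957905550785864 [-2.0223 -0.3224  3.0021] -0.04702841122363214 [ 0.4589 -0.0017  0.0765]
0.0 0.029034418701239406
-0.05 -1.239597796849547
21.5917 [-0.1557  0.1824 -1.2642 -0.4863 -0.0132 -0.6756]
```

```bash
cat > s10.py <<'E'
from h import *
np.set_printoptions(precision=4,suppress=True)
p=np.load("kp.npy"); bot.move_pose(list(p),kq(.05)[0]); print(bot.read_moment(),bot.read_ft_force())
bot.set_gripper(.45); z=kq(.05)[1]
bot.move_linear(list(p+.09*z),speed=.2); bot.move_linear([*(p+.09*z)[:2],.28],speed=.25)
bot.move_pose([.638,.105,.26],qdown(2.44-np.pi))
im,cam=snap("wrist"); np.savez("w5.npz",K=cam[0],k1=cam[1],E=cam[2]); save(im,"w5.png")
print(proj(cam,[.6385,.105,.012]),proj(cam,[.534,-.018,.129]),bot.read_clock())
for t in("square_mark","square_stage"):print([(d["bbox"],d["confidence"]) for d in bot.search_frame("wrist",t)][:2])
E
python3 s10.py
```

```text
[0.5224 0.5009 0.1835] [-0.1448  1.9775 -0.2178]
[321.7684 160.1828] [321.3209 334.1687] 25.9917
[([128.3, 189.9, 82.1, 77.7], 0.65), ([281.1, 114.1, 82.2, 80.0], 0.59)]
[([131.4, 192.6, 82.8, 71.7], 0.95), ([280.7, 116.4, 83.4, 79.5], 0.58)]
```

View pics/w5.png

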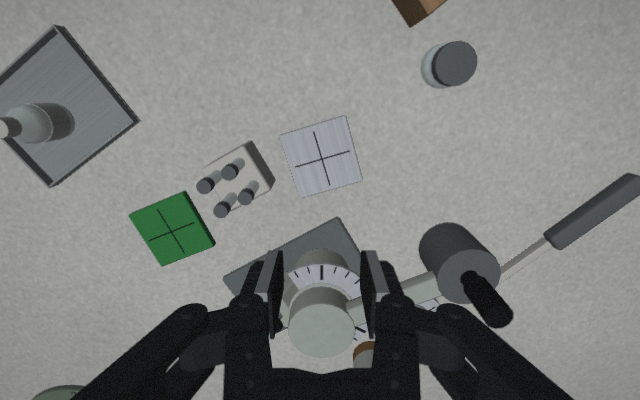

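```bash
cat > s11.py <<'E'
from h import *
np.set_printoptions(precision=4,suppress=True)
d=np.load("w5.npz"); cam=(d["K"],float(d["k1"]),d["E"])
st=atz(cam,(322,157.5),.012); pv=atz(cam,(322,322),.129); ht=atz(cam,(496,311),.186); hb=atz(cam,(470,278),.142)
print("stage",st,"pivot",pv,"handle",ht,hb)
u=(st-pv)[:2]; print("dir",np.arctan2(u[1],u[0]),np.hypot(*u), "tick dir",atz(cam,(321,271),.096))
pv2=st[:2]-.16*np.array([np.cos(.867),np.sin(.867)]); print(pv2)
for h in(ht,hb):
    v=h[:2]-pv2; print(np.arctan2(v[1],v[0]),np.hypot(*v))
E
python3 s11.py
```

```text
stage [0.6409 0.1074 0.012 ] pivot [ 0.5447 -0.0064  0.129 ] handle [ 0.6909 -0.0532  0.186 ] [ 0.6907 -0.0494  0.142 ]
dir 0.8691416689328211 0.1489934725186541 tick dir [0.5701 0.0253 0.096 ]
[ 0.5373 -0.0146]
-0.24640836486058104 0.1583798628968785
-0.22328862867457921 0.15726821588361017
```

```bash
cat > s12.py <<'E'
from h import *
np.set_printoptions(precision=4,suppress=True)
pv=np.array([.5373,-.0146]); P=lambda f,r=.16:pv+r*np.array([np.cos(f),np.sin(f)])
f0=-.245; T=.867
bot.set_gripper(.65)
bot.move_pose([*P(f0),.24],qdown(f0+np.pi/2))
print("hit",bot.move_linear([*P(f0),.148],speed=.12,until_force=6))
bot.set_gripper(0,grasp_force=25); print("w",bot.read_gripper_width(),bot.read_ft_force())
for f in np.linspace(f0,T,9)[1:]:
    bot.move_linear([*P(f),.148],speed=.1,rotation=qdown(f+np.pi/2))
    F=np.array(bot.read_ft_force()); print(round(f,3),F, bot.read_gripper_width())
    if np.linalg.norm(F)>25: print("stop"); break
p=bot.read_position(); print(p-np.array([*P(f),.148]),bot.read_clock())
E
python3 s12.py
```

```text
hit False
w 0.2751897023906768 [-0.6416  0.64    5.3237]
-0.106 [-1.3172 -0.0399  5.2865] 0.27225853443517967
0.033 [-1.8826  0.5595  6.1216] 0.27420719624901785
0.172 [-1.7383 -0.1538  6.8975] 0.27483278992682264
0.311 [-3.2859  0.1404  7.1211] 0.2736402502906778
0.45 [-2.5857 -0.4496  7.6005] 0.2766021592713241
0.589 [-2.1633 -0.3371  6.4244] 0.27355573775481545
0.728 [-2.0195 -1.8884  6.2668] 0.27289778027537864
0.867 [-1.4342 -1.224   7.5725] 0.2710622145200763
[-0.0002  0.0002  0.0012] 32.65
```

```bash
cat > s13.py <<'E'
from h import *
np.set_printoptions(precision=4,suppress=True)
pv=np.array([.5373,-.0146]); T=.867; P=lambda r:pv+r*np.array([np.cos(T),np.sin(T)])
bot.set_gripper(.65); bot.move_linear([*P(.16),.25],speed=.2)
bot.move_pose([*P(.10),.27],qdown(T-np.pi/2))
im,cam=snap("wrist"); np.savez("w6.npz",K=cam[0],k1=cam[1],E=cam[2])
for n,q in(("handle top",[*P(.16),.186]),("handle bot",[*P(.16),.142]),("pivot",[*pv,.129])): print(n,proj(cam,q))
cv2.imwrite("pics/w6.png",cv2.resize(im[:360,180:480,::-1],None,fx=1.66,fy=1.66,interpolation=cv2.INTER_CUBIC)); print(bot.read_clock())
E
python3 s13.py
```

```text
handle top [321.4685 126.3693]
handle bot [321.4995 120.2246]
pivot [321.4367 279.2573]
36.3583
```

View pics/w6.png

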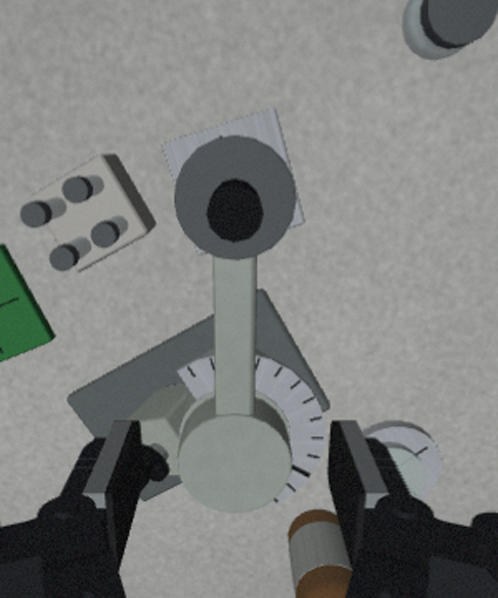

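The arm runs straight along the 60° line. The turret centre and the handle are both at column 321.6 (predicted 321.5), the 30° and 90° ticks lie symmetrically at −42/+41 px, and the head sits over the silver stage. Next I retighten the knob.

```bash
cat > s14.py <<'E'
from h import *
np.set_printoptions(precision=4,suppress=True)
p=np.load("kp.npy"); q,z=kq(.05)
bot.set_gripper(.45)
bot.move_pose([*(p+.09*z)[:2],.28],q); bot.move_linear(list(p+.09*z),speed=.25)
print("hit",bot.move_linear(list(p),speed=.1,until_force=8))
bot.set_gripper(0,grasp_force=60); print("w",bot.read_gripper_width(),bot.read_ft_force())
for th in [.3,.55,.8,1.0,1.1,1.17,1.22,1.26,1.3,1.33,1.36,1.39,1.42]:
    bot.move_pose(list(p),kq(th)[0]); m=np.array(bot.read_moment())@z
    print(th,m,bot.read_ft_force(),bot.read_gripper_width())
    if abs(m)>.7: break
print(bot.read_clock())
E
python3 s14.py
```

```text
hit False
w 0.12280059292117206 [-4.305   2.505   7.5736]
0.3 -0.12409841051128867 [-5.2647  1.0947  8.0086] 0.125980461810301
0.55 -0.13280166719902398 [-4.4175 -0.0541  8.3281] 0.12272867393614284
0.8 -0.0946807146424491 [-5.5059 -1.7073  9.289 ] 0.12333338378522352
1.0 -0.09271585195994593 [-6.4773 -2.2572  9.1003] 0.12021779361695491
1.1 -0.06292828472539373 [-5.2692 -2.6257  8.224 ] 0.1287107316910299
1.17 -0.05180541246354777 [-5.6553 -2.6427  8.8516] 0.12596468302604727
1.22 -0.03115980321279351 [-5.9111 -3.5186  8.3951] 0.1248810890712006
1.26 -0.06767633864454818 [-5.9104 -3.3834  8.54  ] 0.1221924362395741
1.3 -0.03592432269671658 [-6.4447 -2.8221  8.1577] 0.12601233010015375
1.33 0.9847063770673603 [-5.5012 -3.9301  9.2416] 0.12118016694842056
43.9917
```

```bash
cat > s15.py <<'E'
from h import *
np.set_printoptions(precision=4,suppress=True)
p=np.load("kp.npy"); q,z=kq(1.31)
bot.move_pose(list(p),q); print(bot.read_moment()@z)
bot.set_gripper(.45); bot.move_linear(list(p+.1*z),speed=.2)
im,cam=snap("wrist"); a=im[100:300,170:490]
bot.move_linear([*(p+.1*z)[:2],.3],speed=.25); bot.goto_joints([0.993,0.326,-0.193,1.052,0,1.437])
t,_=snap("top"); t=t[120:310,150:490]
cv2.imwrite("pics/fin.png",np.vstack([cv2.resize(a,(560,300)),cv2.resize(t,(560,300),interpolation=cv2.INTER_CUBIC)])[:,:,::-1])
P=np.array([.5373,-.0146]); P=P+.16*np.array([np.cos(.867),np.sin(.867)])
u=proj(camof("top"),[*P,.186]); print("expected handle top in lower pic",(u-[150,120])*[560/340,300/190],bot.read_clock())
E
python3 s15.py
```

```text
0.3499810477668368
expected handle top in lower pic [221.7679  75.0413] 47.9583
```

View pics/fin.png

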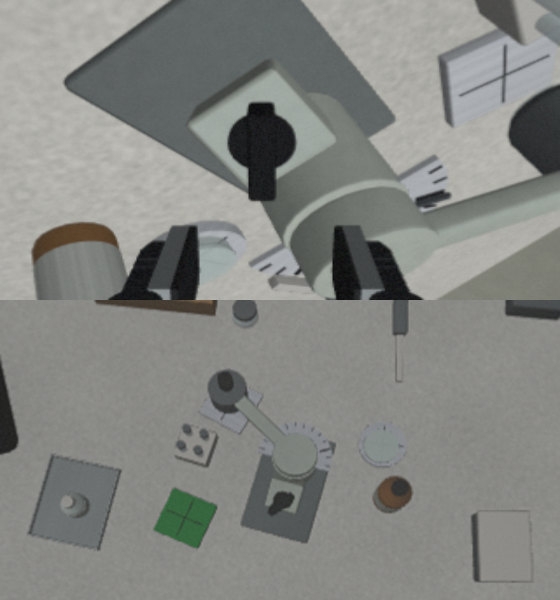

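Run:
```python
from h import *
s,cam=snap("side"); s=s[170:260,255:375]
a=cv2.imread("pics/fin.png")[130:270,370:560]
b=cv2.resize(s[:,:,::-1],(600,300),interpolation=cv2.INTER_CUBIC) if 0 else cv2.resize(s[:,:,::-1],None,fx=5,fy=5,interpolation=cv2.INTER_CUBIC)[:, :400]
cv2.imwrite("pics/z.png",np.hstack([cv2.resize(a,(400,295),interpolation=cv2.INTER_CUBIC),cv2.resize(b,(400,295*1))]) if 0 else np.hstack([cv2.copyMakeBorder(cv2.resize(a,(400,295),interpolation=cv2.INTER_CUBIC),0,155,0,0,0),b[:450]]))
P=np.array([.5373,-.0146]); u=np.array([np.cos(.867),np.sin(.867)])
for q in([*(P+.16*u),.186],[*(P+.16*u),.012],[*P,.129]): print((proj(cam,q)-[255,170])*5+[400,0])
```

```text
[529.32800829 215.95922046]
[548.22284809 454.73124342]
[755.48305674 122.56394142]
```

View pics/z.png

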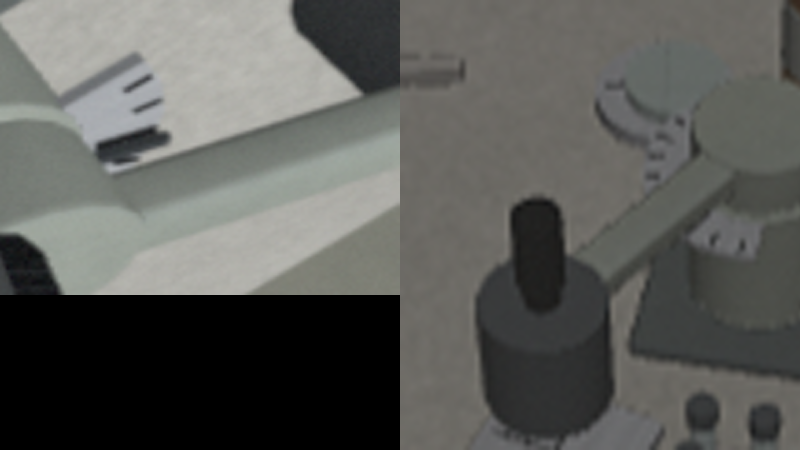

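The pointer lies directly over the heavy tick and the head is over the stage, so I'm handing in the job.

```bash
python3 -c "
from cell import bot
print(bot.read_clock()); bot.close_job()"
```

```text
48.0083
the job is handed in; nothing more can be done
```

The job is done and handed in at 48.0 s of the 72 s allowed. No verdict is reported at hand-in.

- **Bottle:** I moved the small bottle from the silver square stage to the tray. The last top picture shows it standing upright there.
- **Knob, loosening:** My first grip caught the round hub under the bar. The knob still turned, and I then regripped on the bar and reached the loose stop.
- **Reading head:** I swung it to the +60° heavy mark. The last pictures show the dark pointer over the heavy tick and the head over the square stage.
- **Knob, retightening:** I turned it through its whole range until the torque jumped at the end stop. I did not push the arm afterwards to test the brake.
- **Bystanders:** The tall bottle, tube rack, tip box and dish look unmoved in the last top picture.
- **Disagreement:** In the last top and side pictures the handle sits 1–3 pixels from where I predicted. In the top picture that is about 4 mm, mostly along the arm. I put it down to camera calibration and picking the point by eye, not a wrong angle.

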